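# Free a crooked oil filler plug and run it in snug

### The arm

A 6-joint arm with a two-finger parallel gripper is mounted at the origin on a cart in front of the work surface, level with it; the furniture and walls round the work are solid. World frame = base frame: x ahead of the robot, y to its left, z up, the work surface at z = 0. Lengths are in m, angles in degrees, forces in N, time in s.
With the tool pointing down it reaches from about 0.25 to 0.725 m from the base axis. Payload 9.7 kg.
Tool frame: the origin (TCP) lies at the very end of the fingers, on their centre line; the grasp point (between the pads) lies grasp_offset behind it (grasp_offset is the distance from the TCP to the grasp point, in m); z points along the fingers, y is the line along which they close (so a half turn about z gives the same grasp; the last joint's range is limited). The gripper opens to 85 mm and grips with 20 to 120 N. Pads are 22 mm wide; open, the fingers measure 114 mm over their backs; the gripper's body (76 mm by 85 mm) begins 54 mm behind the grasp point. The pads swing forward as they close: fully open they stand 13 mm farther back than shut.
Start: joints at [-69.844, 4.979, 10.078, 95.1, 0, 90], TCP at [0.19, -0.516, 0.204] pointing down, gripper open.
Joint ranges: [-179.16, 179.16], [-48.56, 103.87], [-65.8, 70.77], [-126.05, 130.52], [-82.76, 87.17], [-180, 180]. Speed limits (degrees/s): [127.2, 127.2, 147.25, 180, 180, 180].

### API

Orientations are given as [roll, pitch, yaw] about the fixed x, y, z axes, in that order (R = Rz(yaw) Ry(pitch) Rx(roll)).
In Python, from workcell import get_obs, camera, calibration, job_done, recognise, cut_out, mark_of, grasp_offset gives the robot as it stands.
- The arm moves only by the tool servo_tool, never from a script. Its argument "moves" is a list of rows, each a list of 3 entries, a list of its own where there are three numbers: the turn, a rotation vector about the tool's x, y, z in degrees, then the shift along the tool's x, y, z in m, then the opening in per cent of the stroke, from 0 (shut) to 100 (fully open). In form: [[[ax, ay, az], [x, y, z], claw], ...]. A call has 1 to 12 rows; each row shifts and turns the commanded pose from where the row before left it, along the tool's axes as they then stand; what a row does not reach is not made up. A row lasts 1/10 s, in which the tool goes at most 50 mm and 8.59 degrees, less where a joint would pass 70% of its speed; a pose out of reach is approached as far as the arm can. A call is refused whole if a number of a shift passes 0.05 or a number of a turn 8.59, either way. A call with a gripper value outside its range is refused whole. The fingers move at their own pace and stop on an object; "force" is the grip in N (left out, the last holds). Time passes only in rows, so rows that do not move let the fingers close. It gives the time, the measured TCP pose, the force, the opening and the grip force at its end, in the units of the state.
- get_obs(): the state, without advancing time (a new reading comes with each control period).
- camera(name): name is "side" or "top" or "wrist"; returns (picture, depth): 480x640x3 uint8, red, green, blue; 480x640 float32, m along the optical axis (not along the pixel's ray), 0 where there is no reading.
- calibration(name): a dict with "camera_matrix" (3x3 intrinsics, pixels), "R" (3x3) and "t" (3): a world point X has camera coordinates R X + t. Camera axes: x right, y down, z forward; pixel columns grow to the right and rows downward; lengths in m; the calibration is good to about 2 mm. A picture is of the moment at which its call begins: read the wrist's pose just before it. calibration takes no time and is no camera call; for the wrist camera it gives the pose at the moment of the call.
- job_done(): hands the job in; it is judged then, once.
Trained networks look in the newest picture that a camera, given by its name, has taken for a name from the list of things; names that differ only in an ending like _2 or _b are one class to them, and where a whole thing is asked for, a point or a joint stands for the part that bears it (a point fixed in the world has none). Each returns a list of dicts, best first, with "score" (0 to 1); they miss things now and then, are a little off and sometimes report something else, mostly with a low value. They report only what shows in the picture. A call takes as long as a camera call. They do not tell look-alikes from the thing itself.
- recognise(name, camera): "xyz" ([x, y, z] in m, in the coordinates of the camera as it stood for that picture, good to about 4 mm: the middle of the surface that is visible of it).
- cut_out(name, camera): "mask" (480x640 bool, what is visible of it).
- mark_of(name, camera): "xyz" ([x, y, z] in m, in the coordinates of the camera as it stood for that picture, good to about 4 mm: a listed point, or the origin of a listed thing).
The state is a dict: "time": time; "q": joint angles; "qd": joint speeds; "joint_efforts": joint torques, N m; "ee_pos": TCP position; "tcp_rot": TCP orientation; "wrist_force": force on the tool from outside, world axes, zero at the start; "torque": the same for the moment, N m; "opening": finger opening in m; "grasp_force": force on a finger pad.
Only numpy, scipy, OpenCV 4.12 (cv2) and the standard library are available. Lean on these libraries where they do the work, as an engineer would, in place of code of your own. Each camera call takes 0.05 s, during which the arm holds its last target. There are 200 camera calls.

### The job

The filler plug of the gearbox was put in crooked and has caught on its thread. Back it off (anticlockwise from above) until it drops level into the thread start, then run it in clockwise until it is snug on its rubber sealing ring and let go. Turn it by feel: do not force the thread, do not crush the ring, and leave the other things on the bench where they are.

Things in the scene. Friction and masses are not known exactly. Their poses are not given: they have to be found in the camera images.
- plug: Dark steel filler plug, 0.18 kg, loose, with a round flange 65 mm across, 5.5 mm thick. Origin: middle of the flange's underside; x along the wing, z up out of the neck. At the start it leans about 7 degrees along the wing, +x end low: the lug below the +x end is caught under a thread ridge, the other lies on top of the other ridge.
- wing (a point): Middle of the plug's wing, 18.5 mm above the flange's underside. The wing is the grip to turn it by: an upright plate 12 mm thick (y), 52 mm long (x), 26 mm high, with parallel flat sides, from 5.5 to 31.5 mm above the flange's underside. If the fingers stand 2 to 3 mm wider than the wing, they turn the plug while it stays free to drop, level itself and sink along the thread.
- lugs (a point): Middle between the plug's two thread lugs, 8.4 mm below the flange's underside. The lugs stand out either side of a shank 44 mm across, straight below the two ends of the wing; each is 10.5 mm long round the rim (24 degrees) and 2.5 mm thick.
- gearbox: Grey worm gearbox, fixed to the bench: foot 184 x 136 mm (x, y), body top 94 mm high. Origin: centre of its underside, z up. A steel filler neck 68 to 72 mm across rises from the middle of its top. The neck's threaded lining belongs to it and is clocked at random, unseen, up to 11 degrees either way.
- neck_mouth (a point): Centre of the filler neck's mouth, level with the top of the thread ridges, on the upright thread axis, 114 mm above the bench; axes as the gearbox's. Inside are two flat-topped thread ridges of 144 degrees each, and between them two facing entries of 36 degrees into which both lugs drop together. Dropped in level, the flange's underside stands 4 mm above the mouth.
- thread (a point): On the thread axis, 8 mm below the mouth. Right-hand, two starts, lead 18 mm per turn, greased (friction about 0.4); it holds the plug when let go. From the start the plug drops after 8 to 34 degrees anticlockwise; 15 degrees on, the lugs meet a hard stop. From there it turns clockwise freely for 60 to 92 degrees, then presses the ring. Turned clockwise while it leans, it jams.
- seal: Black rubber sealing ring, 57 to 65 mm across, round the neck's mouth; its top stands 1.2 to 2.8 mm above the mouth, as it is worn (not shown by its pose). Origin: its centre at the mouth's height. Springy, 25 N per mm: snug is 6 to 18 N between plug and ring, aim at 12 N; turning against it takes about 0.013 N m per newton, so about 0.15 N m when snug. Beyond 25 N it is crushed.
- oil_bottle: Yellow oil bottle with a red spout, 54 mm across, 165 mm high, standing beside the gearbox at its +y side; bystander. Origin: centre of its underside.
- spanner_17: Steel open-ended spanner, 201 x 36 x 6 mm, lying in front of the gearbox; bystander.
- screw_tin: Blue tin with a white lid, 69 mm across, 44 mm high, beside the gearbox; bystander.
- hex_key: Black hex key, 105 x 45 x 8 mm, lying beside the gearbox; bystander.
- tape_roll: Roll of black tape, 64 mm across, 18 mm high, lying beside the gearbox; bystander.
- bolt: Hex bolt standing on its head, 42 mm high, in front of the gearbox; bystander.
Not all that is in view belongs to the job. What is shaped like the plug but red or yellow is not meant.

How it is judged:
By the outcome, as a careful person would: the job done as asked, in the order asked, and still so for the second after the job is handed in, with the robot touching nothing.
It also fails if it takes over 70 s, if anything falls off the work surface, if the arm or the gripper's body presses on something with over 40 N, if the wrist force passes 120 N, or if a joint passes its speed limit or range.

## Working session

There is one attempt and no reset: what is moved stays moved. The work goes in short steps, Python scripts to look and compute and a tool call to move; the robot and the scene stay as the last step left them, time stands still between calls to the robot, and variables do not carry over. Pictures are saved under pics/ and viewed, at most 10 in all, crops included, and the job is handed in when it is done.

Besides the shell and the picture viewer there is one more tool, called after ">>>" by a JSON object that holds its "op" and its "data". servo_tool: Moves the arm, as the interface text tells. Its arguments: {"type":"object","properties":{"moves":{"type":"array"},"force":{"type":"number"}},"required":["moves"]}

```bash
mkdir -p pics
cat > h.py <<'E'
import numpy as np, cv2
from workcell import *
def w(cam,p,c=None):
    c=c or calibration(cam); return np.array(c["R"]).T@(np.array(p)-np.array(c["t"]))
def pix(cam,X,c=None):
    c=c or calibration(cam); p=np.array(c["camera_matrix"])@(np.array(c["R"])@X+np.array(c["t"])); return p[:2]/p[2]
E
python3 - <<'E'
from h import *
o=get_obs();print({k:np.round(v,3) for k,v in o.items()},grasp_offset)
ims=[]
for c in["top","side"]:
    im,d=camera(c);ims.append(im)
    for n in["plug","wing","neck_mouth","gearbox","oil_bottle"]:
        for f in(recognise,mark_of):
            try:
                for r in f(n,c)[:3]: X=w(c,r["xyz"]);print(c,n,f.__name__,round(r["score"],2),np.round(X,4),np.round(pix(c,X)))
            except Exception as e: print(n,e)
cv2.imwrite("pics/a.png",ims[0][:,:,::-1]);cv2.imwrite("pics/b.png",ims[1][:,:,::-1])
E
```

```text
{'time': np.float64(0.0), 'q': array([-6.9842e+01,  5.0130e+00,  1.0034e+01,  9.5100e+01, -1.0000e-03,
        9.0001e+01]), 'qd': array([-0.08 ,  0.028,  0.109,  0.047,  0.007,  0.007]), 'joint_efforts': array([ 2.0000e-03, -5.2039e+01,  4.6481e+01,  1.6000e-02,  0.0000e+00,
        0.0000e+00]), 'ee_pos': array([ 0.189, -0.516,  0.203]), 'tcp_rot': array([-1.79922e+02,  1.00000e-03,  2.01570e+01]), 'wrist_force': array([ 1.004,  0.38 , -0.071]), 'torque': array([-0.018, -0.055,  0.012]), 'grasp_force': np.float64(0.0), 'opening': np.float64(0.085)} 0.0187
top plug call 0.85 [0.2859 0.2901 0.0188] [208. 368.]
top plug call 0.65 [0.6728 0.1262 0.0187] [289. 192.]
top plug call 0.61 [0.6683 0.0321 0.0188] [331. 194.]
top plug call 0.78 [0.6722 0.1279 0.013 ] [288. 192.]
top plug call 0.77 [0.6697 0.0337 0.0149] [330. 194.]
top plug call 0.71 [0.4958 0.1206 0.1199] [287. 267.]
top wing call 0.97 [0.6716 0.1231 0.0207] [290. 192.]
top wing call 0.96 [0.2847 0.291  0.0194] [207. 368.]
top wing call 0.9 [0.4917 0.123  0.1273] [286. 268.]
top wing call 0.76 [0.2823 0.2917 0.0356] [206. 370
[... 972 characters left out ...]
ing call 0.71 [0.6674 0.0455 0.0121] [265. 264.]
side wing call 0.73 [0.6712 0.0324 0.0242] [265. 257.]
side wing call 0.71 [0.2817 0.2898 0.0273] [410. 355.]
side wing call 0.67 [0.6708 0.1293 0.0292] [251. 278.]
side neck_mouth call 0.6 [0.4721 0.1611 0.0669] [330. 286.]
side neck_mouth call 0.77 [0.4922 0.1192 0.1192] [326. 254.]
side gearbox call 0.88 [0.4742 0.1623 0.0596] [329. 288.]
side gearbox call 0.73 [ 0.4961  0.1239 -0.0035] [323. 298.]
side oil_bottle call 0.66 [0.6307 0.2591 0.0699] [247. 301.]
side oil_bottle call 0.98 [ 0.6393  0.2456 -0.0027] [248. 322.]
side oil_bottle call 0.61 [0.4952 0.118  0.1415] [325. 245.]
side oil_bottle call 0.34 [0.4953 0.1199 0.1157] [324. 256.]
```

Run:
```python
import cv2
a=cv2.imread("pics/a.png");b=cv2.imread("pics/b.png")
c=cv2.resize(a[150:390,180:400],None,fx=1.8,fy=1.8,interpolation=2);d=cv2.resize(b[180:400,230:430],None,fx=1.96,fy=1.96,interpolation=2)
import numpy as np
h=max(c.shape[0],d.shape[0]);o=np.zeros((h,800,3),'u1');o[:c.shape[0],:c.shape[1]]=c;o[:d.shape[0],400:400+d.shape[1]]=d;cv2.imwrite("pics/c.png",o)
```

```text
(no output)
```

View pics/c.png

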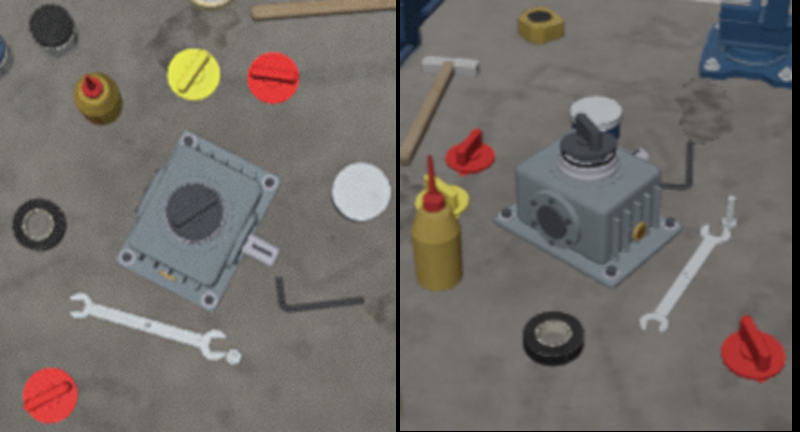

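>>> {"op": "servo_tool", "data": {"moves": [[[0,0,0],[0.034,-0.033,-0.008],100],[[0,0,0],[0.034,-0.033,-0.008],100],[[0,0,0],[0.034,-0.033,-0.008],100],[[0,0,0],[0.034,-0.033,-0.008],100],[[0,0,0],[0.034,-0.033,-0.008],100],[[0,0,0],[0.034,-0.033,-0.008],100],[[0,0,0],[0.034,-0.033,-0.008],100],[[0,0,0],[0.034,-0.033,-0.008],100],[[0,0,0],[0.034,-0.033,-0.008],100],[[0,0,0],[0.034,-0.033,-0.008],100],[[0,0,0],[0.034,-0.033,-0.008],100],[[0,0,0],[0.034,-0.033,-0.008],100]]}}

```text
time: 2.3
ee_pos: [0.4365, -0.0019, 0.3002]
tcp_rot: [180.0, -0.0, 20.2]
wrist_force: [0.3, -0.2, 0.0]
opening: 0.0853
grasp_force: 0.0
```

>>> {"op": "servo_tool", "data": {"moves": [[[0,0,0],[0.033,-0.033,0],100],[[0,0,0],[0.033,-0.033,0],100],[[0,0,0],[0.033,-0.032,0],60],[[0,0,8],[0,0,0],60],[[0,0,8],[0,0,0],60],[[0,0,8],[0,0,0],60],[[0,0,8],[0,0,0],60],[[0,0,8],[0,0,0],60],[[0,0,8],[0,0,0],60],[[0,0,8],[0,0,0],60],[[0,0,8],[0,0,0],60],[[0,0,8],[0,0,0],60]]}}

```text
time: 3.5
ee_pos: [0.4477, -0.1615, 0.3006]
tcp_rot: [-168.6, 6.4, -27.3]
wrist_force: [0.3, -0.5, -0.6]
opening: 0.0514
grasp_force: 0.0
```

```bash
cat > look.py <<'E'
from h import *
import sys
o=get_obs();print({k:np.round(o[k],3) for k in("time","q","ee_pos","tcp_rot","wrist_force","torque","opening")})
c=calibration("wrist");im,d=camera("wrist");np.savez("w.npz",im=im,d=d,**{k:np.array(c[k]) for k in c})
for n in["plug","wing","neck_mouth","seal"]:
    for f,nm in((recognise,"rec"),(mark_of,"mark")):
        for r in f(n,"wrist")[:2]: X=w("wrist",r["xyz"],c);print(n,nm,round(r["score"],2),np.round(X,4),np.round(pix("wrist",X,c)))
for r in cut_out("plug","wrist")[:1]:
    m=r["mask"];print("mask",r["score"],m.sum(),np.argwhere(m).min(0),np.argwhere(m).max(0))
cv2.imwrite("pics/"+sys.argv[1],im[:,:,::-1])
E
python3 look.py w1.png
```

```text
{'time': np.float64(3.5), 'q': array([-27.321,   4.209,  19.265, 111.492,  11.439, 179.942]), 'ee_pos': array([ 0.448, -0.161,  0.301]), 'tcp_rot': array([-168.554,    6.424,  -27.263]), 'wrist_force': array([ 0.319, -0.472, -0.576]), 'torque': array([-0.213,  0.013, -0.009]), 'opening': np.float64(0.051)}
plug rec 0.76 [0.4921 0.1133 0.1239] [110. 256.]
plug rec 0.75 [0.4899 0.0897 0.1163] [132. 247.]
plug mark 0.95 [0.4961 0.1214 0.1168] [107. 253.]
plug mark 0.79 [0.6725 0.0327 0.01  ] [130.  50.]
wing rec 0.97 [0.4927 0.1053 0.1264] [113. 254.]
wing rec 0.77 [0.6734 0.1189 0.02  ] [72. 89.]
wing mark 0.89 [0.4948 0.1161 0.1428] [ 93. 263.]
wing mark 0.66 [0.67   0.0288 0.0289] [123.  50.]
neck_mouth rec 0.61 [0.5054 0.0823 0.0781] [150. 219.]
seal rec 0.5 [0.4898 0.09   0.1165] [131. 247.]
mask 0.96 2995 [226  77] [288 137]
```

View pics/w1.png

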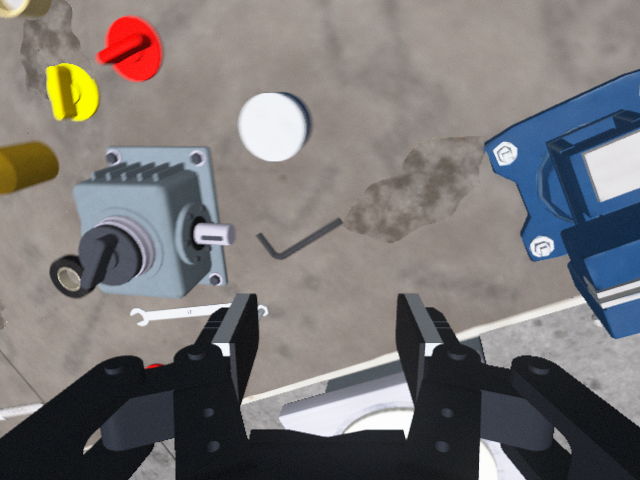

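```bash
cat >> h.py <<'E'
from scipy.spatial.transform import Rotation as Ro
def goto(p,yaw,o=None):
    "first level turn (tool rotvec), then shift at final attitude"
    o=o or get_obs();R0=Ro.from_euler('xyz',o["tcp_rot"],degrees=True);R1=Ro.from_euler('xyz',[180,0,yaw],degrees=True)
    print("t",o["time"],"turn",np.round((R0.inv()*R1).as_rotvec(degrees=True),2),"shift@new",np.round(R1.inv().apply(np.array(p)-o["ee_pos"]),4))
E
python3 - <<'E'
from h import *
goto([.45,.06,.3],-27.3);goto([.47,.06,.28],47)
E
```

```text
t 4.0 turn [-11.37   6.37  -0.28] shift@new [-0.0993 -0.1955  0.0009]
t 4.0 turn [-13.86  -1.92 -74.24] shift@new [ 0.1749 -0.1339  0.0209]
```

>>> {"op": "servo_tool", "data": {"moves": [[[-5.7,3.2,0],[0,0,0],60],[[-5.7,3.2,0],[0,0,0],60],[[0,0,-8.5],[0,0,0],60],[[0,0,-8.5],[0,0,0],60],[[0,0,-8.5],[0,0,0],60],[[0,0,-8.5],[0,0,0],60],[[0,0,-8.5],[0,0,0],60],[[0,0,-8.5],[0,0,0],60],[[0,0,-8.5],[0,0,0],60],[[0,0,-8.5],[0,0,0],60],[[0,0,-8.5],[0,0,0],60],[[0,0,-8.5],[0,0,0],60]]}}

```text
time: 5.2
ee_pos: [0.4331, -0.1914, 0.301]
tcp_rot: [-179.8, -1.6, 60.5]
wrist_force: [0.4, -0.3, 0.5]
opening: 0.0514
grasp_force: 0.0
```

Run:
```python
from h import *
print(get_obs()["q"],get_obs()["tcp_rot"])
goto([.495,.122,.27],get_obs()["tcp_rot"][2])
```

```text
[-24.89081387  -2.04547128  13.9908075  106.06411974   1.58665362
  94.5940478 ] [-179.8451221    -1.57932376   60.51261812]
t 5.2 turn [-0.15 -1.58  0.  ] shift@new [ 0.3033 -0.1004  0.031 ]
```

>>> {"op": "servo_tool", "data": {"moves": [[[0,-1.6,0],[0,0,0],60],[[0,0,0],[0.0434,-0.0144,0.0044],60],[[0,0,0],[0.0434,-0.0144,0.0044],60],[[0,0,0],[0.0434,-0.0144,0.0044],60],[[0,0,0],[0.0434,-0.0144,0.0044],60],[[0,0,0],[0.0434,-0.0144,0.0044],60],[[0,0,0],[0.0434,-0.0144,0.0044],60],[[0,0,0],[0.0434,-0.0144,0.0044],60],[[0,0,-8.3],[0,0,0],60],[[0,0,-8.3],[0,0,0],60],[[0,0,-8.3],[0,0,0],60],[[0,0,-8.3],[0,0,0],60]]}}

```text
time: 6.4
ee_pos: [0.4967, 0.1224, 0.2702]
tcp_rot: [-179.8, -0.0, 93.4]
wrist_force: [-0.8, -0.5, 0.9]
opening: 0.0512
grasp_force: 0.0
```

>>> {"op": "servo_tool", "data": {"moves": [[[0,0,-8.3],[0,0,0],60],[[0,0,-8.3],[0,0,0],60],[[0,0,-8.3],[0,0,0],60],[[0,0,-8.3],[0,0,0],60],[[0,0,0],[0,0,0],60]]}}

```text
time: 6.9
ee_pos: [0.4968, 0.1221, 0.2703]
tcp_rot: [-179.9, -0.1, 126.4]
wrist_force: [0.3, -0.2, 0.1]
opening: 0.051
grasp_force: 0.0
```

```bash
python3 look.py w2.png
```

```text
{'time': np.float64(6.9), 'q': array([1.37790e+01, 1.91000e+00, 1.43940e+01, 1.02632e+02, 4.80000e-02,
       6.73660e+01]), 'ee_pos': array([0.497, 0.122, 0.27 ]), 'tcp_rot': array([-1.79882e+02, -1.01000e-01,  1.26413e+02]), 'wrist_force': array([ 0.278, -0.225,  0.063]), 'torque': array([-0.036, -0.008,  0.042]), 'opening': np.float64(0.051)}
plug rec 0.72 [0.6609 0.0221 0.0178] [391. 343.]
plug rec 0.65 [0.6679 0.1317 0.0157] [459. 274.]
plug mark 0.86 [0.6709 0.0317 0.013 ] [403. 340.]
plug mark 0.74 [0.4968 0.1191 0.1191] [326. 213.]
wing rec 0.92 [0.4952 0.1197 0.1298] [324. 214.]
wing rec 0.91 [0.6699 0.1297 0.0164] [459. 277.]
wing mark 0.78 [0.6701 0.0281 0.0281] [402. 349.]
wing mark 0.73 [0.4961 0.1165 0.1437] [323. 223.]
neck_mouth rec 0.55 [0.4661 0.1363 0.0959] [308. 169.]
mask 0.97 2773 [250 430] [311 489]
```

View pics/w2.png

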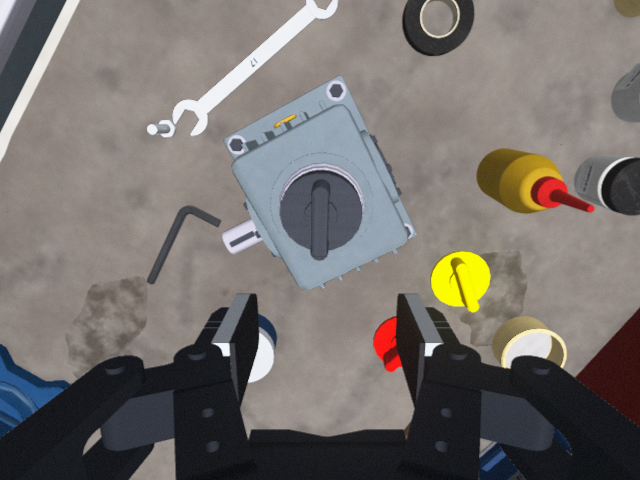

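Run:
```python
from h import *
z=np.load("w.npz");im,d=z["im"],z["d"];K=z["camera_matrix"]
v,u=np.mgrid[140:290,250:400];dd=d[140:290,250:400]
P=np.stack([(u-K[0,2])/K[0,0]*dd,(v-K[1,2])/K[1,1]*dd,dd],-1).reshape(-1,3)
W=(P-z["t"])@z["R"]
A=W[:,:2]-[.496,.12];r=np.hypot(*A.T);ok=(P[:,2]>0)&(r<.045)
for lo,hi in((.138,.17),(.143,.17)):
    s=W[ok&(W[:,2]>lo)&(W[:,2]<hi)]; c=s.mean(0);U,S,V=np.linalg.svd(s[:,:2]-c[:2],full_matrices=0)
    t=(s[:,:2]-c[:2])@V[0];n=(s[:,:2]-c[:2])@V[1];print(len(s),c.round(4),"yaw",np.degrees(np.arctan2(V[0,1],V[0,0])).round(1),t.min(),t.max(),n.min(),n.max(),"slope",np.degrees(np.arctan(np.polyfit(t,s[:,2],1))))
    print("mid xy",c[:2]+V[0]*(t.min()+t.max())/2+V[1]*(np.percentile(n,2)+np.percentile(n,98))/2)
s=W[ok&(W[:,2]<.138)&(W[:,2]>.118)];B=np.c_[s[:,:2]-[.496,.12],np.ones(len(s))];k=np.linalg.lstsq(B,s[:,2],rcond=None)[0];print("flange",k,np.median(abs(B@k-s[:,2])),s[:,:2].mean(0),s[:,:2].min(0),s[:,:2].max(0))
```

```text
1305 [0.4921 0.1179 0.15  ] yaw -55.2 -0.02688014453757495 0.03209528597359918 -0.006524715365753147 0.006625009749980324 slope [-4.08842417  8.53257132]
mid xy [0.49353728 0.11573256]
1261 [0.4923 0.1174 0.1504] yaw -55.2 -0.026749585123249656 0.03153885357368563 -0.006433434872767007 0.006614120091408601 slope [-5.52612539  8.55137579]
mid xy [0.49367845 0.11541255]
flange [-0.0552258   0.1129227   0.12565809] 0.0006556138873840198 [0.49137013 0.12006189] [0.46035541 0.08591561] [0.52512196 0.1498287 ]
```

Run:
```python
from h import *
z=np.load("w.npz");d=z["d"];K=z["camera_matrix"]
v,u=np.mgrid[0:480,0:640]
P=np.stack([(u-K[0,2])/K[0,0]*d,(v-K[1,2])/K[1,1]*d,d],-1)
W=(P-z["t"])@z["R"]
tcp=np.array([0.4968,.1221,.2703]);R=Ro.from_euler('xyz',[180,0,126.4],degrees=True)
T=R.inv().apply((W-tcp).reshape(-1,3)).reshape(480,640,3)
for n,sl in(("L",np.s_[295:345,225:260]),("R",np.s_[295:345,396:435])):
    t=T[sl][(d[sl]>0)&(T[sl][...,2]<.01)&(T[sl][...,2]>-.06)];print(n,len(t),t.min(0).round(4),t.max(0).round(4),np.percentile(t[:,1],[2,50,98]).round(4))
print("tcp px",pix("wrist",tcp,{k:z[k] for k in("camera_matrix","R","t")}),K[:,2])
print("wing rel tool",R.inv().apply(np.array([.4937,.1155,.1505])-tcp))
```

```text
L 1304 [-0.01  -0.036 -0.06 ] [ 0.0113 -0.0256 -0.0299] [-0.0324 -0.0261 -0.0257]
R 1432 [-0.01   0.025 -0.06 ] [ 0.0114  0.0374 -0.0297] [0.0251 0.0261 0.0357]
tcp px [327.59975493 283.36005676] [326.84999976 237.73848585   1.        ]
wing rel tool [-0.0034727  -0.00641174  0.1198    ]
```

>>> {"op": "servo_tool", "data": {"moves": [[[0,0,1.6],[0,-0.0064,0.03],32],[[0,0,0],[0,0,0.03],32],[[0,0,0],[0,0,0.03],32],[[0,0,0],[0,0,0],32],[[0,0,0],[0,0,0],32]]}}

```text
time: 7.9
ee_pos: [0.4913, 0.1178, 0.181]
tcp_rot: [-179.9, -0.2, 124.9]
wrist_force: [-0.1, 1.0, 0.1]
opening: 0.0272
grasp_force: 0.0
```

```bash
cat > wing.py <<'E'
from h import *
import sys
o=get_obs();c=calibration("wrist");im,d=camera("wrist");K=np.array(c["camera_matrix"])
v,u=np.mgrid[0:480,0:640]
P=np.stack([(u-K[0,2])/K[0,0]*d,(v-K[1,2])/K[1,1]*d,d],-1)
W=(P-np.array(c["t"]))@np.array(c["R"])
R=Ro.from_euler('xyz',o["tcp_rot"],degrees=True);T=R.inv().apply((W-o["ee_pos"]).reshape(-1,3)).reshape(480,640,3)
print(o["time"],o["ee_pos"].round(4),o["tcp_rot"].round(1),"F",o["wrist_force"].round(1),"M",o["torque"].round(3),"op",o["opening"].round(4))
zz=W[...,2];m=(d>0)&(np.hypot(T[...,0],T[...,1])<.04)
s=m&(zz>.141)&(zz<.158)&(abs(T[...,1])<.011);t=T[s]
if len(t)>30:
    p=np.polyfit(t[:,0],t[:,1],1);n=t[:,1]-np.polyval(p,t[:,0])
    print("wing n",len(t),"x",t[:,0].min().round(4),t[:,0].max().round(4),"y@0",p[1].round(4),"width",np.percentile(n,[1,99]).round(4),"ang",np.degrees(p[0]).round(1),"top z slope deg",np.degrees(np.polyfit(t[:,0],zz[s],1)[0]).round(1),zz[s].mean().round(4))
f=m&(zz<.136)&(zz>.112)&(np.hypot(T[...,0],T[...,1])<.031);a=T[f];k=np.linalg.lstsq(np.c_[a[:,:2],np.ones(len(a))],zz[f],rcond=None)[0];print("flange n",len(a),"slopes deg",np.degrees(k[:2]).round(1),"z",k[2].round(4))
if len(sys.argv)>1: cv2.imwrite("pics/"+sys.argv[1],im[:,:,::-1])
E
python3 wing.py w3.png
```

```text
Traceback (most recent call last):
  File "wing.py", line 8, in <module>
    print(o["time"],o["ee_pos"].round(4),o["tcp_rot"].round(1),"F",o["wrist_force"].round(1),"M",o["torque"].round(3),"op",o["opening"].round(4))
                                                                                                                           ^^^^^^^^^^^^^^^^^^
AttributeError: 'float' object has no attribute 'round'
```

```bash
sed -i 's/o\["opening"\].round(4)/round(o["opening"],4)/' wing.py; python3 wing.py w3.png
```

```text
7.95 [0.4919 0.1179 0.1819] [-1.800e+02 -1.000e-01  1.249e+02] F [-0.1 -0.9  0.5] M [ 0.014 -0.036  0.014] op 0.027
wing n 2412 x -0.0323 0.0265 y@0 0.0003 width [-0.006  0.006] ang 0.0 top z slope deg 4.5 0.1503
flange n 6503 slopes deg [6.  1.3] z 0.1256
```

View pics/w3.png

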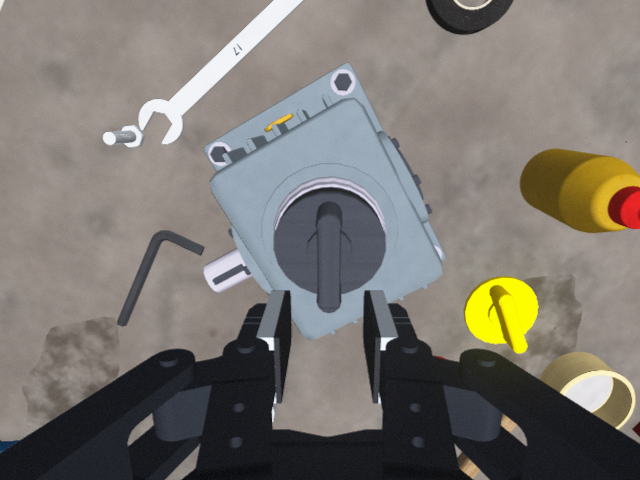

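>>> {"op": "servo_tool", "data": {"moves": [[[0,0,0],[0,0,0.02],32],[[0,0,0],[0,0,0.015],32],[[0,0,0],[0,0,0.01],32],[[0,0,0],[0,0,0.005],32],[[0,0,0],[0,0,0],25],[[0,0,0],[0,0,0],21],[[0,0,0],[0,0,0],18],[[0,0,0],[0,0,0],18]], "force": 20}}

```text
time: 8.8
ee_pos: [0.4916, 0.118, 0.1309]
tcp_rot: [-179.9, -0.1, 124.9]
wrist_force: [0.1, -0.6, 0.5]
opening: 0.0154
grasp_force: 0.0
```

```bash
python3 wing.py
```

```text
8.8 [0.4916 0.118  0.1309] [-1.799e+02 -1.000e-01  1.249e+02] F [ 0.1 -0.6  0.5] M [ 0.018 -0.013 -0.081] op 0.0154
wing n 3936 x -0.0327 0.0266 y@0 0.0006 width [-0.006   0.0061] ang -0.0 top z slope deg 3.9 0.1503
flange n 8079 slopes deg [3.2 1.7] z 0.1259
```

>>> {"op": "servo_tool", "data": {"moves": [[[0,0,-2],[0,0.0004,0],17],[[0,0,-2],[0,0,0],17],[[0,0,-2],[0,0,0],17],[[0,0,-2],[0,0,0],17],[[0,0,-2],[0,0,0],17],[[0,0,-2],[0,0,0],17]]}}

```text
time: 9.45
ee_pos: [0.4917, 0.1181, 0.1305]
tcp_rot: [-179.9, -0.2, 137.0]
wrist_force: [-0.3, -1.0, 0.4]
opening: 0.0149
grasp_force: 0.0
```

```bash
python3 wing.py
```

```text
9.45 [0.4917 0.1181 0.1305] [-179.9   -0.2  137. ] F [-0.3 -1.   0.4] M [ 0.033 -0.064 -0.002] op 0.0149
wing n 3859 x -0.0319 0.0258 y@0 0.0001 width [-0.0059  0.0064] ang 10.5 top z slope deg 3.6 0.1504
flange n 8025 slopes deg [2.6 2.5] z 0.1259
```

>>> {"op": "servo_tool", "data": {"moves": [[[0,0,-2],[0,0,0],17],[[0,0,-2],[0,0,0],17],[[0,0,-2],[0,0,0],17],[[0,0,-2],[0,0,0],17]]}}

```text
time: 9.9
ee_pos: [0.4917, 0.1182, 0.1304]
tcp_rot: [-180.0, -0.2, 144.9]
wrist_force: [-1.1, 0.4, 0.5]
opening: 0.0143
grasp_force: 0.0
```

```bash
python3 wing.py
```

```text
9.9 [0.4917 0.1182 0.1304] [-180.    -0.2  144.9] F [-1.1  0.4  0.5] M [ 0.028 -0.007  0.048] op 0.0143
wing n 3466 x -0.0311 0.0249 y@0 0.0 width [-0.0061  0.0065] ang 15.6 top z slope deg 3.5 0.1505
flange n 8057 slopes deg [2.4 3.2] z 0.1258
```

>>> {"op": "servo_tool", "data": {"moves": [[[0,0,-2],[0,0,0],17],[[0,0,-2],[0,0,0],17],[[0,0,-2],[0,0,0],17]]}}

```text
time: 10.25
ee_pos: [0.4917, 0.1181, 0.1304]
tcp_rot: [-180.0, -0.2, 150.9]
wrist_force: [0.7, -0.5, 0.6]
opening: 0.0144
grasp_force: 0.0
```

```bash
python3 wing.py
```

```text
10.25 [0.4917 0.1181 0.1304] [-180.    -0.2  150.9] F [ 0.7 -0.5  0.6] M [ 0.028 -0.022 -0.027] op 0.0144
wing n 3090 x -0.0295 0.0243 y@0 -0.0001 width [-0.0064  0.0067] ang 19.1 top z slope deg 3.1 0.1506
flange n 8058 slopes deg [2.2 3.7] z 0.1258
```

>>> {"op": "servo_tool", "data": {"moves": [[[0,0,-2],[0,0,0],17],[[0,0,-2],[0,0,0],17]]}}

```text
time: 10.5
ee_pos: [0.4917, 0.1182, 0.1304]
tcp_rot: [-180.0, -0.2, 154.9]
wrist_force: [0.1, -0.6, -0.3]
opening: 0.0143
grasp_force: 0.0
```

```bash
python3 wing.py
```

```text
10.5 [0.4917 0.1182 0.1304] [-180.    -0.2  154.9] F [ 0.1 -0.6 -0.3] M [ 0.033 -0.039  0.008] op 0.0143
wing n 2853 x -0.0279 0.0235 y@0 -0.0003 width [-0.0064  0.0069] ang 21.5 top z slope deg 2.5 0.1505
flange n 8080 slopes deg [2.1 4.1] z 0.1257
```

```bash
python3 wing.py w4.png
```

```text
10.55 [0.4917 0.1181 0.1303] [-180.    -0.2  155. ] F [-0.5  0.3 -0. ] M [ 0.014 -0.018 -0.014] op 0.0147
wing n 2843 x -0.0273 0.0235 y@0 -0.0003 width [-0.0064  0.0068] ang 21.6 top z slope deg 2.4 0.1506
flange n 8092 slopes deg [1.9 4.1] z 0.1257
```

View pics/w4.png

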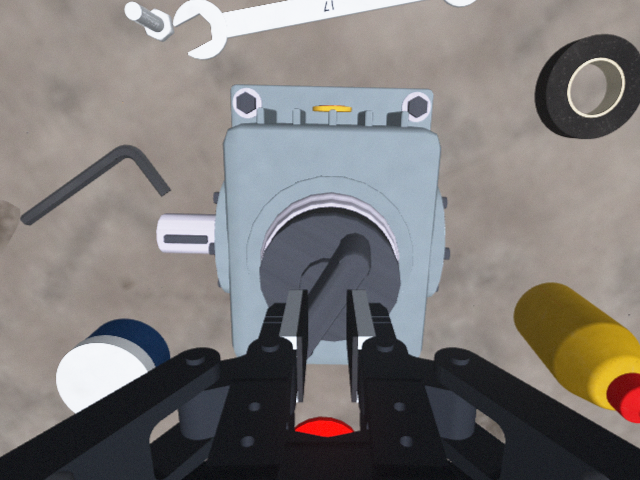

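```bash
cat > tip.py <<'E'
from h import *
o=get_obs();c=calibration("wrist");im,d=camera("wrist");K=np.array(c["camera_matrix"])
v,u=np.mgrid[0:480,0:640]
P=np.stack([(u-K[0,2])/K[0,0]*d,(v-K[1,2])/K[1,1]*d,d],-1)
W=(P-np.array(c["t"]))@np.array(c["R"])
for uu in(290,297,304,351,358,366):
    print(uu,[(r,*(W[r,uu]).round(3)) for r in(280,288,292,296,300,310,330,350)])
print("axis",[(r,*W[r,330].round(3)) for r in range(200,360,20)])
print(np.array(c["R"]).round(3),(-np.array(c["R"]).T@np.array(c["t"])).round(4),K[0,0])
E
python3 tip.py
```

```text
290 [(280, np.float64(0.485), np.float64(0.102), np.float64(0.124)), (288, np.float64(0.489), np.float64(0.1), np.float64(0.123)), (292, np.float64(0.476), np.float64(0.11), np.float64(0.164)), (296, np.float64(0.476), np.float64(0.111), np.float64(0.168)), (300, np.float64(0.477), np.float64(0.111), np.float64(0.17)), (310, np.float64(0.477), np.float64(0.111), np.float64(0.178)), (330, np.float64(0.478), np.float64(0.112), np.float64(0.19)), (350, np.float64(0.477), np.float64(0.114), np.float64(0.204))]
297 [(280, np.float64(0.486), np.float64(0.105), np.float64(0.125)), (288, np.float64(0.49), np.float64(0.103), np.float64(0.124)), (292, np.float64(0.477), np.float64(0.112), np.float64(0.164)), (296, np.float64(0.477), np.float64(0.113), np.float64(0.167)), (300, np.float64(0.478), np.float64(0.113), np.float64(0.17)), (310, np.float64(0.478), np.float64(0.114), np.float64(0.179)), (330, np.float64(0.478), np.float64(0.114), np.float64(0.192)), (350, np.float64(0.482), np.float64(0.113), np.float64(0.196))]
304 [(280, np.float64(0.486), np.float64(0.109), np.float64(0.13)), (288,
[... 1915 characters left out ...]
192)), (350, np.float64(0.485), np.float64(0.132), np.float64(0.204))]
axis [(200, np.float64(0.462), np.float64(0.133), np.float64(0.107)), (220, np.float64(0.466), np.float64(0.131), np.float64(0.129)), (240, np.float64(0.475), np.float64(0.127), np.float64(0.127)), (260, np.float64(0.481), np.float64(0.124), np.float64(0.134)), (280, np.float64(0.483), np.float64(0.123), np.float64(0.152)), (300, np.float64(0.49), np.float64(0.12), np.float64(0.152)), (320, np.float64(0.499), np.float64(0.116), np.float64(0.15)), (340, np.float64(0.522), np.float64(0.105), np.float64(0.121))]
[[ 0.425  0.905 -0.002]
 [ 0.87  -0.408  0.276]
 [ 0.249 -0.119 -0.961]] [0.4283 0.1476 0.3003] 413.84661845472095
```

>>> {"op": "servo_tool", "data": {"moves": [[[0,0,7.5],[0,0,0],32],[[0,0,7.5],[0,0,0],32],[[0,0,7.5],[0,0,0],32],[[0,0,7.5],[0,0,0],32],[[0,0,0],[0,0,0],32],[[0,0,0],[0,0,0.003],32],[[0,0,0],[0,0,0.003],32]]}}

```text
time: 11.35
ee_pos: [0.4917, 0.1182, 0.124]
tcp_rot: [-179.9, -0.2, 125.0]
wrist_force: [-0.8, -0.5, 0.1]
opening: 0.0272
grasp_force: 0.0
```

```bash
python3 wing.py
python3 - <<'E'
from h import *
im,d=camera("wrist");c=calibration("wrist");K=np.array(c["camera_matrix"])
v,u=np.mgrid[0:480,0:640];P=np.stack([(u-K[0,2])/K[0,0]*d,(v-K[1,2])/K[1,1]*d,d],-1);W=(P-np.array(c["t"]))@np.array(c["R"])
for uu in(275,283,370,380):print(uu,[(r,*W[r,uu].round(3).tolist()) for r in(280,286,290,294,298,302,310)])
top,dt=camera("side");cv2.imwrite("pics/s2.png",cv2.resize(top[150:330,220:430],None,fx=3.5,fy=3.3,interpolation=2)[:,:,::-1])
E
```

```text
11.35 [0.4917 0.1182 0.124 ] [-179.9   -0.2  125. ] F [-0.8 -0.5  0.1] M [-0.009  0.033 -0.046] op 0.0272
wing n 4235 x -0.0331 0.0264 y@0 0.0004 width [-0.006  0.006] ang 0.2 top z slope deg 3.9 0.1503
flange n 9174 slopes deg [4.  1.8] z 0.1257
275 [(280, 0.471, 0.107, 0.125), (286, 0.473, 0.104, 0.125), (290, 0.47, 0.116, 0.156), (294, 0.47, 0.116, 0.159), (298, 0.471, 0.116, 0.162), (302, 0.471, 0.117, 0.166), (310, 0.472, 0.117, 0.172)]
283 [(280, 0.474, 0.108, 0.125), (286, 0.476, 0.106, 0.125), (290, 0.472, 0.118, 0.156), (294, 0.473, 0.118, 0.159), (298, 0.473, 0.118, 0.163), (302, 0.473, 0.118, 0.166), (310, 0.474, 0.118, 0.171)]
370 [(280, 0.505, 0.131, 0.126), (286, 0.507, 0.128, 0.125), (290, 0.498, 0.135, 0.154), (294, 0.498, 0.135, 0.158), (298, 0.498, 0.135, 0.162), (302, 0.497, 0.135, 0.166), (310, 0.497, 0.134, 0.17)]
380 [(280, 0.509, 0.133, 0.126), (286, 0.51, 0.131, 0.126), (290, 0.501, 0.137, 0.155), (294, 0.501, 0.137, 0.159), (298, 0.5, 0.137, 0.162), (302, 0.499, 0.137, 0.167), (310, 0.499, 0.136, 0.172)]
```

View pics/s2.png

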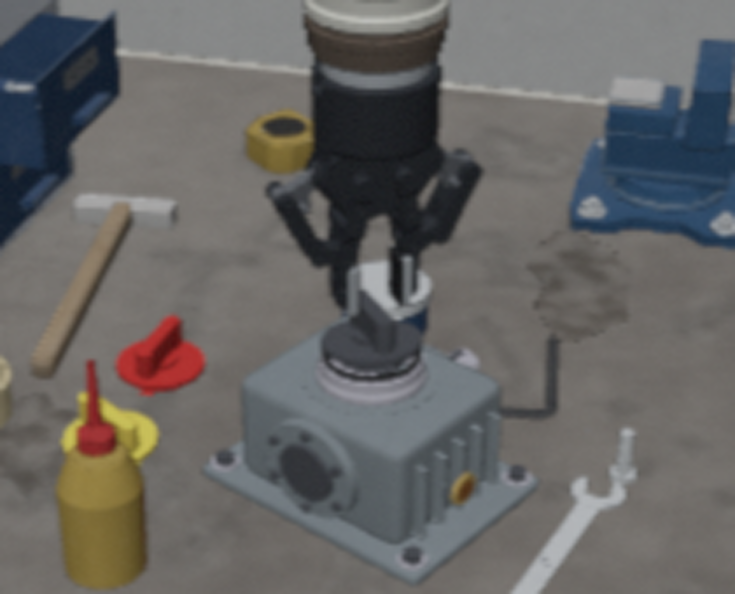

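>>> {"op": "servo_tool", "data": {"moves": [[[0,0,0],[0,0.0003,0.004],32],[[0,0,0],[0,0,0.004],32],[[0,0,0],[0,0,0.003],32]]}}

```text
time: 11.8
ee_pos: [0.4918, 0.1183, 0.1127]
tcp_rot: [-179.9, -0.2, 124.9]
wrist_force: [-0.3, 0.5, 0.5]
opening: 0.0274
grasp_force: 0.0
```

>>> {"op": "servo_tool", "data": {"moves": [[[0,0,0],[0,0,0.003],32],[[0,0,0],[0,0,0.003],32],[[0,0,0],[0,0,0.003],32],[[0,0,0],[0,0,0.003],32]]}}

```text
time: 12.2
ee_pos: [0.4918, 0.1184, 0.101]
tcp_rot: [-179.9, -0.2, 124.9]
wrist_force: [-0.0, -0.5, -0.1]
opening: 0.0273
grasp_force: 0.0
```

>>> {"op": "servo_tool", "data": {"moves": [[[0,0,0],[0,0,0],25],[[0,0,0],[0,0,0],21],[[0,0,0],[0,0,0],18],[[0,0,0],[0,0,0],18]]}}

```text
time: 12.6
ee_pos: [0.4919, 0.1184, 0.1014]
tcp_rot: [-179.9, -0.1, 124.9]
wrist_force: [-0.3, -0.0, 0.8]
opening: 0.0154
grasp_force: 0.0
```

```bash
sed -i '/^for uu/,$d' tip.py
cat >> tip.py <<'E'
for uu in(295,300,352,360):print(uu,[(r,*W[r,uu].round(3).tolist()) for r in(282,286,290,294,298)])
E
python3 wing.py w5.png;python3 tip.py
```

```text
12.6 [0.4919 0.1184 0.1014] [-1.799e+02 -1.000e-01  1.249e+02] F [-0.3 -0.   0.8] M [-0.007 -0.048 -0.005] op 0.0154
wing n 6426 x -0.0323 0.0265 y@0 0.0001 width [-0.0102  0.0101] ang 0.1 top z slope deg 3.3 0.1503
flange n 8485 slopes deg [1.7 1.2] z 0.1263
295 [(282, 0.476, 0.12, 0.127), (286, 0.477, 0.119, 0.126), (290, 0.477, 0.12, 0.132), (294, 0.477, 0.12, 0.136), (298, 0.477, 0.12, 0.14)]
300 [(282, 0.477, 0.122, 0.127), (286, 0.478, 0.12, 0.127), (290, 0.478, 0.121, 0.134), (294, 0.478, 0.122, 0.137), (298, 0.478, 0.121, 0.14)]
352 [(282, 0.493, 0.133, 0.127), (286, 0.494, 0.131, 0.126), (290, 0.493, 0.132, 0.134), (294, 0.493, 0.132, 0.137), (298, 0.493, 0.132, 0.14)]
360 [(282, 0.496, 0.134, 0.127), (286, 0.497, 0.133, 0.126), (290, 0.452, 0.176, 0.271), (294, 0.495, 0.134, 0.137), (298, 0.495, 0.133, 0.14)]
```

```bash
sed -i 's/(abs(T\[...,1\])<.011)/(abs(T[...,1])<.013)\&(T[...,0]>.0125)/; s/(zz>.141)/(zz>.138)/' wing.py
```

>>> {"op": "servo_tool", "data": {"moves": [[[0,0,-2],[0,0,0],17],[[0,0,-2],[0,0,0],17],[[0,0,-2],[0,0,0],17],[[0,0,-2],[0,0,0],17],[[0,0,-1],[0,0,0],17]]}}

```text
time: 13.2
ee_pos: [0.4919, 0.1183, 0.1013]
tcp_rot: [-179.9, -0.2, 133.9]
wrist_force: [-0.3, -0.7, 0.8]
opening: 0.0143
grasp_force: 1.0
```

```bash
python3 wing.py
```

```text
13.2 [0.4919 0.1183 0.1013] [-179.9   -0.2  133.9] F [-0.3 -0.7  0.8] M [-0.029 -0.009 -0.028] op 0.0143
wing n 2104 x 0.0125 0.0267 y@0 0.0003 width [-0.0061  0.0064] ang 3.7 top z slope deg -41.4 0.1502
flange n 8420 slopes deg [2.1 0.6] z 0.1262
```

```bash
sed -i 's/"top z slope deg",.*$/"ztop",np.percentile(zz[s],90).round(4))/' wing.py; sed -i 's/<.031);a=/<.031)\&(abs(T[...,1])>.017);a=/' wing.py; python3 wing.py
```

```text
13.25 [0.4919 0.1183 0.1013] [-179.9   -0.2  134. ] F [-0.2 -0.7  0.1] M [ 0.012 -0.094  0.027] op 0.0144
wing n 2110 x 0.0125 0.0269 y@0 0.0002 width [-0.0061  0.0064] ang 3.7 ztop 0.1539
flange n 3877 slopes deg [4.7 0.8] z 0.1255
```

>>> {"op": "servo_tool", "data": {"moves": [[[0,0,-2],[0,0,0],17],[[0,0,-2],[0,0,0],17]]}}

```text
time: 13.5
ee_pos: [0.4919, 0.1183, 0.1013]
tcp_rot: [-179.9, -0.2, 137.9]
wrist_force: [0.3, -0.1, 0.2]
opening: 0.0144
grasp_force: 1.1
```

```bash
python3 wing.py
```

```text
13.5 [0.4919 0.1183 0.1013] [-179.9   -0.2  137.9] F [ 0.3 -0.1  0.2] M [-0.03  -0.041 -0.049] op 0.0144
wing n 2107 x 0.0125 0.027 y@0 0.0003 width [-0.0062  0.0064] ang 3.6 ztop 0.1539
flange n 3869 slopes deg [4.7 0.8] z 0.1254
```

>>> {"op": "servo_tool", "data": {"moves": [[[0,0,-2],[0,0,0],17],[[0,0,-2],[0,0,0],17]]}}

```text
time: 13.75
ee_pos: [0.4919, 0.1183, 0.1013]
tcp_rot: [-180.0, -0.2, 141.9]
wrist_force: [0.3, -0.9, 1.9]
opening: 0.0149
grasp_force: 1.0
```

```bash
python3 wing.py
```

```text
13.75 [0.4919 0.1183 0.1013] [-180.    -0.2  141.9] F [ 0.3 -0.9  1.9] M [-0.004 -0.013 -0.054] op 0.0149
wing n 2124 x 0.0125 0.027 y@0 0.0003 width [-0.0061  0.0064] ang 3.5 ztop 0.1538
flange n 3854 slopes deg [4.9 0.7] z 0.1254
```

>>> {"op": "servo_tool", "data": {"moves": [[[0,0,-2],[0,0,0],17],[[0,0,-2],[0,0,0],17]]}}

```text
time: 14.0
ee_pos: [0.4919, 0.1184, 0.1013]
tcp_rot: [-180.0, -0.2, 145.9]
wrist_force: [-0.2, -0.3, 0.5]
opening: 0.0144
grasp_force: 1.1
```

```bash
python3 wing.py
```

```text
14.0 [0.4919 0.1184 0.1013] [-180.    -0.2  145.9] F [-0.2 -0.3  0.5] M [-0.054 -0.002  0.022] op 0.0144
wing n 2103 x 0.0125 0.027 y@0 0.0001 width [-0.0061  0.0064] ang 3.9 ztop 0.1538
flange n 3882 slopes deg [4.6 0.6] z 0.1254
```

>>> {"op": "servo_tool", "data": {"moves": [[[0,0,-2],[0,0,0],17],[[0,0,-2],[0,0,0],17]]}}

```text
time: 14.25
ee_pos: [0.4918, 0.1183, 0.1014]
tcp_rot: [-180.0, -0.2, 149.8]
wrist_force: [-0.5, -0.9, 1.0]
opening: 0.0146
grasp_force: 1.2
```

```bash
python3 wing.py
```

```text
14.25 [0.4918 0.1183 0.1014] [-180.    -0.2  149.8] F [-0.5 -0.9  1. ] M [-0.045  0.031 -0.008] op 0.0146
wing n 2115 x 0.0125 0.0271 y@0 0.0002 width [-0.0061  0.0064] ang 3.6 ztop 0.1538
flange n 3872 slopes deg [4.6 0.3] z 0.1255
```

>>> {"op": "servo_tool", "data": {"moves": [[[0,0,-2],[0,0,0],17],[[0,0,-2],[0,0,0],17]]}}

```text
time: 14.5
ee_pos: [0.4917, 0.1183, 0.1013]
tcp_rot: [-180.0, -0.2, 153.8]
wrist_force: [0.1, -0.3, -0.0]
opening: 0.0147
grasp_force: 0.2
```

```bash
python3 wing.py
```

```text
14.5 [0.4917 0.1183 0.1013] [-180.    -0.2  153.8] F [ 0.1 -0.3 -0. ] M [-0.004  0.014 -0.02 ] op 0.0147
wing n 2108 x 0.0125 0.0273 y@0 0.0002 width [-0.0061  0.0064] ang 3.0 ztop 0.1531
flange n 3907 slopes deg [ 3.3 -0.7] z 0.1251
```

>>> {"op": "servo_tool", "data": {"moves": [[[0,0,-1],[0,0,0],17],[[0,0,0],[0,0,0],17]]}}

```text
time: 14.75
ee_pos: [0.4918, 0.1183, 0.1012]
tcp_rot: [-180.0, -0.2, 154.8]
wrist_force: [0.1, 0.0, -1.0]
opening: 0.0144
grasp_force: 0.4
```

```bash
python3 wing.py
```

```text
14.75 [0.4918 0.1183 0.1012] [-180.    -0.2  154.8] F [ 0.1  0.  -1. ] M [0.007 0.084 0.062] op 0.0144
wing n 2074 x 0.0125 0.0296 y@0 -0.0001 width [-0.006   0.0063] ang 4.1 ztop 0.149
flange n 3891 slopes deg [ 0.6 -1.2] z 0.1224
```

>>> {"op": "servo_tool", "data": {"moves": [[[0,0,-2],[0,0,0],17],[[0,0,-2],[0,0,0],17],[[0,0,0],[0,0,0.004],17],[[0,0,0],[0,0,0],17]]}}

```text
time: 15.2
ee_pos: [0.4916, 0.1183, 0.0967]
tcp_rot: [-180.0, -0.2, 158.8]
wrist_force: [0.2, 0.9, -0.6]
opening: 0.0142
grasp_force: 0.3
```

```bash
cat > tq.py <<'E'
from h import *
a=[]
for i in range(8): camera("wrist");o=get_obs();a.append(np.r_[o["wrist_force"],o["torque"],o["grasp_force"]])
a=np.array(a);print(o["time"],"yaw",o["tcp_rot"][2].round(2),"F",a[:,:3].mean(0).round(2),"M",a[:,3:6].mean(0).round(3),"sd",a[:,5].std().round(3),"g",a[:,6].mean().round(2))
E
python3 wing.py;python3 tq.py
```

```text
15.2 [0.4916 0.1183 0.0967] [-180.    -0.2  158.8] F [ 0.2  0.9 -0.6] M [-0.    -0.02  -0.014] op 0.0142
wing n 2204 x 0.0125 0.0295 y@0 -0.0001 width [-0.0059  0.0062] ang 4.4 ztop 0.1491
flange n 4065 slopes deg [-0.1 -0. ] z 0.123
15.65 yaw 158.87 F [-0.03  0.22 -0.34] M [ 0.009  0.003 -0.01 ] sd 0.022 g 0.38
```

>>> {"op": "servo_tool", "data": {"moves": [[[0,0,3],[0,0,0],17],[[0,0,3],[0,0,0],17],[[0,0,3],[0,0,0],17],[[0,0,3],[0,0,0],17],[[0,0,3],[0,0,0],17]]}}

```text
time: 16.15
ee_pos: [0.4919, 0.1184, 0.0973]
tcp_rot: [-180.0, -0.2, 143.8]
wrist_force: [0.9, -0.3, -0.1]
opening: 0.0143
grasp_force: 0.4
```

```bash
python3 wing.py;python3 tq.py
```

```text
16.15 [0.4919 0.1184 0.0973] [-180.    -0.2  143.8] F [ 0.9 -0.3 -0.1] M [-0.038  0.04   0.03 ] op 0.0143
wing n 2191 x 0.0125 0.0293 y@0 -0.0008 width [-0.0063  0.0059] ang -4.8 ztop 0.149
flange n 4058 slopes deg [ 0.  -0.3] z 0.1229
16.6 yaw 143.91 F [-0.11  0.29  0.25] M [ 0.002 -0.006  0.003] sd 0.027 g 0.0
```

>>> {"op": "servo_tool", "data": {"moves": [[[0,0,3],[0,0,0],17],[[0,0,3],[0,0,0],17],[[0,0,3],[0,0,0],17]]}}

```text
time: 16.9
ee_pos: [0.4918, 0.1184, 0.0972]
tcp_rot: [-179.9, -0.2, 134.8]
wrist_force: [0.1, -0.4, -1.2]
opening: 0.0145
grasp_force: 0.4
```

```bash
python3 wing.py;python3 tq.py
```

```text
16.9 [0.4918 0.1184 0.0972] [-179.9   -0.2  134.8] F [ 0.1 -0.4 -1.2] M [-0.    -0.009  0.092] op 0.0145
wing n 2168 x 0.0125 0.0294 y@0 -0.0008 width [-0.0063  0.0059] ang -4.9 ztop 0.1486
flange n 4064 slopes deg [ 0.1 -0.2] z 0.1225
17.35 yaw 134.91 F [ 0.26  0.28 -0.08] M [-0.001 -0.002  0.008] sd 0.023 g 0.0
```

>>> {"op": "servo_tool", "data": {"moves": [[[0,0,3],[0,-0.0007,0],17],[[0,0,3],[0,0,0],17],[[0,0,3],[0,0,0],17],[[0,0,3],[0,0,0],17]]}}

```text
time: 17.75
ee_pos: [0.4913, 0.1179, 0.0972]
tcp_rot: [-179.9, -0.1, 122.8]
wrist_force: [0.2, -0.3, -1.2]
opening: 0.0142
grasp_force: 0.5
```

```bash
python3 wing.py;python3 tq.py
```

```text
17.75 [0.4913 0.1179 0.0972] [-1.799e+02 -1.000e-01  1.228e+02] F [ 0.2 -0.3 -1.2] M [ 0.028 -0.058  0.003] op 0.0142
wing n 2093 x 0.0125 0.0293 y@0 -0.0008 width [-0.0063  0.0059] ang -4.5 ztop 0.1481
flange n 4082 slopes deg [ 0.1 -0.1] z 0.1219
18.2 yaw 122.92 F [-0.04  0.08 -0.11] M [-0.012  0.016  0.005] sd 0.02 g 0.0
```

>>> {"op": "servo_tool", "data": {"moves": [[[0,0,3],[0,0,0],17],[[0,0,3],[0,0,0],17],[[0,0,3],[0,0,0],17]]}}

```text
time: 18.5
ee_pos: [0.4913, 0.1179, 0.0972]
tcp_rot: [-179.9, -0.1, 113.8]
wrist_force: [0.1, -0.1, -0.6]
opening: 0.0145
grasp_force: 0.7
```

```bash
python3 wing.py;python3 tq.py
```

```text
18.5 [0.4913 0.1179 0.0972] [-1.799e+02 -1.000e-01  1.138e+02] F [ 0.1 -0.1 -0.6] M [ 0.022 -0.083  0.008] op 0.0145
wing n 2070 x 0.0125 0.0291 y@0 -0.0007 width [-0.0063  0.0059] ang -4.7 ztop 0.1477
flange n 4072 slopes deg [-0.3 -0.1] z 0.1217
18.95 yaw 113.91 F [-0.12  0.2   0.26] M [ 0.003 -0.009  0.006] sd 0.022 g 0.0
```

>>> {"op": "servo_tool", "data": {"moves": [[[0,0,2],[0,-0.0003,0],17],[[0,0,2],[0,0,0],17]]}}

```text
time: 19.15
ee_pos: [0.4912, 0.1178, 0.0973]
tcp_rot: [-179.9, -0.1, 109.8]
wrist_force: [1.1, -0.1, 0.2]
opening: 0.0142
grasp_force: 1.1
```

```bash
python3 tq.py
```

```text
19.55 yaw 109.91 F [1.12 0.18 0.18] M [ 0.027 -0.177  0.004] sd 0.033 g 0.45
```

>>> {"op": "servo_tool", "data": {"moves": [[[0,0,2],[0,0,0],17],[[0,0,2],[0,0,0],17]]}}

```text
time: 19.75
ee_pos: [0.4911, 0.1178, 0.0973]
tcp_rot: [-179.9, -0.1, 105.8]
wrist_force: [0.3, -1.1, -0.3]
opening: 0.0145
grasp_force: 1.1
```

```bash
python3 tq.py
```

```text
20.15 yaw 105.91 F [ 0.55  0.26 -0.15] M [ 0.017 -0.142  0.013] sd 0.032 g 0.4
```

>>> {"op": "servo_tool", "data": {"moves": [[[0,0,2],[0,0,0],17],[[0,0,2],[0,0,0],17]]}}

```text
time: 20.35
ee_pos: [0.491, 0.1177, 0.0973]
tcp_rot: [-179.8, -0.1, 101.8]
wrist_force: [0.6, 1.1, 0.2]
opening: 0.0147
grasp_force: 1.2
```

```bash
python3 wing.py; python3 tq.py
```

```text
20.35 [0.491  0.1177 0.0973] [-1.798e+02 -1.000e-01  1.018e+02] F [0.6 1.1 0.2] M [-0.005 -0.146 -0.   ] op 0.0147
wing n 2060 x 0.0125 0.0289 y@0 -0.0007 width [-0.0063  0.0059] ang -4.5 ztop 0.1477
flange n 4077 slopes deg [-0.4 -0. ] z 0.1216
20.8 yaw 101.9 F [0.42 0.14 0.08] M [-0.034 -0.089  0.034] sd 0.018 g 0.29
```

>>> {"op": "servo_tool", "data": {"moves": [[[0,0,2],[0,0,0],17],[[0,0,1],[0,0,0],17]]}}

```text
time: 21.0
ee_pos: [0.4911, 0.1177, 0.0973]
tcp_rot: [-179.8, -0.1, 98.8]
wrist_force: [0.2, 0.2, -0.9]
opening: 0.0143
grasp_force: 1.1
```

```bash
python3 tq.py
```

```text
21.4 yaw 98.9 F [ 0.64  0.19 -0.04] M [-0.002 -0.148  0.029] sd 0.018 g 0.64
```

>>> {"op": "servo_tool", "data": {"moves": [[[0,0,2],[0,0,0],17],[[0,0,1],[0,0,0],17]]}}

```text
time: 21.6
ee_pos: [0.4911, 0.1177, 0.0973]
tcp_rot: [-179.8, -0.1, 95.8]
wrist_force: [1.7, -0.1, -0.5]
opening: 0.0144
grasp_force: 1.2
```

```bash
python3 wing.py; python3 tq.py
```

```text
21.6 [0.4911 0.1177 0.0973] [-1.798e+02 -1.000e-01  9.580e+01] F [ 1.7 -0.1 -0.5] M [ 0.05  -0.233  0.049] op 0.0144
wing n 2057 x 0.0125 0.0291 y@0 -0.0004 width [-0.0063  0.0059] ang -4.9 ztop 0.1476
flange n 4089 slopes deg [-0.4  0. ] z 0.1217
22.05 yaw 95.9 F [1.06 0.23 0.19] M [-0.008 -0.202  0.009] sd 0.015 g 0.69
```

>>> {"op": "servo_tool", "data": {"moves": [[[0,0,2],[0,0.0004,0],17],[[0,0,1],[0,0,0],17]]}}

```text
time: 22.25
ee_pos: [0.4913, 0.1178, 0.0972]
tcp_rot: [-179.8, -0.1, 92.8]
wrist_force: [-0.0, 1.0, 0.4]
opening: 0.0144
grasp_force: 1.1
```

```bash
python3 tq.py
```

```text
22.65 yaw 92.9 F [-0.24  0.11  0.14] M [0.02  0.007 0.02 ] sd 0.034 g 0.57
```

>>> {"op": "servo_tool", "data": {"moves": [[[0,0,2],[0,0,0],17],[[0,0,1],[0,0,0],17]]}}

```text
time: 22.85
ee_pos: [0.4914, 0.1178, 0.0973]
tcp_rot: [-179.8, -0.1, 89.8]
wrist_force: [-1.1, 0.8, -0.2]
opening: 0.0143
grasp_force: 1.0
```

```bash
python3 wing.py; python3 tq.py
```

```text
22.85 [0.4914 0.1178 0.0973] [-1.798e+02 -1.000e-01  8.980e+01] F [-1.1  0.8 -0.2] M [ 0.026 -0.006  0.038] op 0.0143
wing n 2066 x 0.0125 0.029 y@0 -0.0006 width [-0.0063  0.0059] ang -4.4 ztop 0.1477
flange n 4087 slopes deg [-0.3  0. ] z 0.1216
23.3 yaw 89.89 F [-0.24  0.05 -0.01] M [-0.011 -0.006  0.007] sd 0.025 g 0.5
```

>>> {"op": "servo_tool", "data": {"moves": [[[0,0,2],[0,0,0],17],[[0,0,1],[0,0,0],17]]}}

```text
time: 23.5
ee_pos: [0.4915, 0.1178, 0.0973]
tcp_rot: [-179.8, -0.1, 86.8]
wrist_force: [0.5, 0.4, -0.3]
opening: 0.0148
grasp_force: 1.4
```

```bash
python3 tq.py
```

```text
23.9 yaw 86.9 F [ 0.74 -0.05 -0.34] M [-0.004 -0.115  0.042] sd 0.017 g 0.86
```

>>> {"op": "servo_tool", "data": {"moves": [[[0,0,2],[0,0,0],17],[[0,0,1],[0,0,0],17]]}}

```text
time: 24.1
ee_pos: [0.4915, 0.1178, 0.0972]
tcp_rot: [-179.8, -0.0, 83.8]
wrist_force: [2.3, 0.2, -1.0]
opening: 0.0146
grasp_force: 2.1
```

```bash
python3 tq.py
```

```text
24.5 yaw 83.9 F [ 1.41 -0.02 -1.2 ] M [-0.026 -0.256  0.04 ] sd 0.027 g 1.47
```

>>> {"op": "servo_tool", "data": {"moves": [[[0,0,2],[0,0,0],17],[[0,0,1],[0,0,0],17]]}}

```text
time: 24.7
ee_pos: [0.4914, 0.1178, 0.0972]
tcp_rot: [-179.8, -0.0, 80.8]
wrist_force: [2.0, -1.3, -2.2]
opening: 0.0147
grasp_force: 3.3
```

```bash
python3 wing.py; python3 tq.py
```

```text
24.7 [0.4914 0.1178 0.0972] [-179.8   -0.    80.8] F [ 2.  -1.3 -2.2] M [-0.022 -0.339  0.11 ] op 0.0147
wing n 2061 x 0.0125 0.0291 y@0 -0.0002 width [-0.0064  0.0059] ang -5.3 ztop 0.1476
flange n 4085 slopes deg [-0.3  0.1] z 0.1216
25.15 yaw 80.9 F [ 1.31 -0.44 -2.19] M [-0.097 -0.333  0.079] sd 0.038 g 2.39
```

>>> {"op": "servo_tool", "data": {"moves": [[[0,0,1],[0,0.0005,0],17],[[0,0,1],[0,0,0],17]]}}

```text
time: 25.35
ee_pos: [0.4919, 0.1177, 0.0972]
tcp_rot: [-179.8, -0.0, 78.8]
wrist_force: [1.0, -1.0, -1.4]
opening: 0.0147
grasp_force: 4.3
```

```bash
python3 wing.py; python3 tq.py
```

```text
25.35 [0.4919 0.1177 0.0972] [-179.8   -0.    78.8] F [ 1.  -1.  -1.4] M [-0.039 -0.211  0.066] op 0.0147
wing n 2057 x 0.0125 0.0288 y@0 -0.0003 width [-0.0064  0.0059] ang -5.3 ztop 0.1475
flange n 4087 slopes deg [-0.3  0.1] z 0.1215
25.8 yaw 78.88 F [ 0.67 -0.08 -2.86] M [-0.017 -0.164  0.079] sd 0.031 g 3.11
```

>>> {"op": "servo_tool", "data": {"moves": [[[0,0,1],[0,0,0],17],[[0,0,1],[0,0,0],17]]}}

```text
time: 26.0
ee_pos: [0.4919, 0.1177, 0.0972]
tcp_rot: [-179.8, -0.0, 76.8]
wrist_force: [0.7, 0.3, -4.2]
opening: 0.0146
grasp_force: 5.4
```

```bash
python3 wing.py; python3 tq.py
```

```text
26.0 [0.4919 0.1177 0.0972] [-179.8   -0.    76.8] F [ 0.7  0.3 -4.2] M [-0.022 -0.246  0.154] op 0.0146
wing n 2044 x 0.0125 0.0289 y@0 -0.0002 width [-0.0063  0.0059] ang -5.8 ztop 0.1475
flange n 4078 slopes deg [-0.2  0.1] z 0.1215
26.45 yaw 76.88 F [ 0.73 -0.35 -4.05] M [-0.035 -0.196  0.095] sd 0.033 g 4.02
```

>>> {"op": "servo_tool", "data": {"moves": [[[0,0,1],[0,0,0],17],[[0,0,1],[0,0,0],17],[[0,0,1],[0,0,0],17]]}}

```text
time: 26.75
ee_pos: [0.4919, 0.1177, 0.0972]
tcp_rot: [-179.8, -0.0, 73.8]
wrist_force: [1.2, -0.4, -5.9]
opening: 0.0146
grasp_force: 7.3
```

```bash
python3 wing.py; python3 tq.py
```

```text
26.75 [0.4919 0.1177 0.0972] [-179.8   -0.    73.8] F [ 1.2 -0.4 -5.9] M [-0.08  -0.265  0.193] op 0.0146
wing n 2043 x 0.0125 0.0288 y@0 -0.0002 width [-0.0064  0.0059] ang -5.9 ztop 0.1474
flange n 4076 slopes deg [-0.4  0.1] z 0.1214
27.2 yaw 73.88 F [ 1.14 -0.75 -5.82] M [-0.101 -0.211  0.133] sd 0.026 g 5.47
```

>>> {"op": "servo_tool", "data": {"moves": [[[0,0,-2],[0,0,0],18],[[0,0,-2],[0,0,0],20],[[0,0,-2],[0,0,0],25],[[0,0,0],[0,0,0],32],[[0,0,0],[0,0,0],32],[[0,0,0],[0,0,-0.01],32],[[0,0,0],[0,0,-0.02],32],[[0,0,0],[0,0,-0.03],32],[[0,0,0],[0,0,-0.03],32],[[0,0,0],[0,0,0],32]]}}

```text
time: 28.2
ee_pos: [0.4937, 0.118, 0.1923]
tcp_rot: [179.8, -0.2, 79.9]
wrist_force: [0.2, -0.3, 0.2]
opening: 0.0273
grasp_force: 0.0
```

```bash
python3 wing.py w6.png; python3 tq.py
```

```text
28.2 [0.4937 0.118  0.1923] [179.8  -0.2  79.9] F [ 0.2 -0.3  0.2] M [ 0.014 -0.003 -0.008] op 0.0273
wing n 654 x 0.0125 0.028 y@0 -0.0017 width [-0.0061  0.0059] ang -1.6 ztop 0.1474
flange n 2640 slopes deg [-1.1 -0.5] z 0.1208
28.65 yaw 79.88 F [-0.27 -0.18 -0.13] M [-0.009  0.008  0.012] sd 0.023 g 0.0
```

View pics/w6.png

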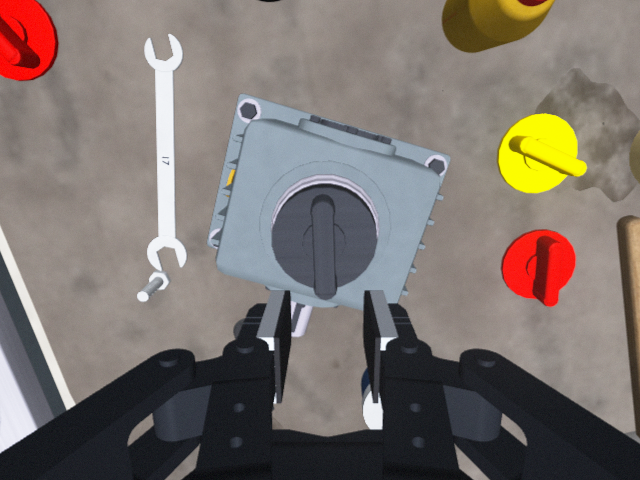

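The wrist view shows the plug at (323,240), level in the neck and clear of the fingers. The spanner, bolt, bottle and decoys look undisturbed.

```bash
python3 -c "from workcell import *; print(job_done())"
```

```text
the job is handed in; nothing more can be done
None
```

I backed the plug off until it dropped level and ran it in to an estimated 11 to 13 N on the ring (from turn angle and torque; ring force not measured directly). I then let go and handed the job in at about 29 s; no verdict came back.

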